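# Bring the tape round on the rotary pick stand

## Task

On the packing bench, gently push the four-bay turntable round at its rim with a fingertip (the upright posts there are for that) until the roll of tape faces the front, squarely in line with the steel stop block on the tongue that sticks out from the stand's foot. Do not touch or lift the goods riding on the turntable, and leave the things on the bench around it where they are. Finish with the turntable at rest and the hand clear.

Things in the scene. Friction and masses are not known exactly. Their poses are not given: they have to be found in the camera images.
- stand: fixed round steel foot, 200 mm across and 14 mm high, bolted to the bench (its place and yaw vary). Origin on the turntable's vertical axis at bench height, z up; its +x axis points to the FRONT. A flat tongue 30 mm wide and 8 mm high runs along +x and ends in a 30 mm cube stop block centred 185 mm from the axis; both lie below and partly outside the turntable's rim.
- turntable (a joint): turning angle of the turntable about the vertical axis through the stand's origin, in rad, growing counterclockwise seen from above; it turns freely several times either way and stays where it is left (bearing friction about 0.2 N m: 1.5 to 2 N at a post turns it). It reads 0 at the start of every run, whatever way the turntable then faces, so it tells only the turn made since; post tells where the posts are.
- disc (a point): centre of the turntable's upper face, 50 mm above the bench. The turntable is a grey disc 290 mm across, 18 mm thick. Two crossed plywood partitions, 8 mm thick, 35 mm tall above the disc and reaching 110 mm from the axis towards the posts, divide it into four bays; one good stands in the middle of each bay, 75 mm from the axis, midway between two posts.
- post (a point): centre of the top of one of the four alike bare steel posts that stand on the rim and turn with it: 16 mm in diameter, 65 mm tall, tops 115 mm above the bench, centres 130 mm from the axis and 90 degrees apart.
- front (a point): point on the stand, 75 mm from the axis along the stand's +x, at the height of the disc's top (50 mm): where the centre of the roll of tape must come to be. Does not turn with the turntable.
- tape: the roll of tape, the only ring-shaped good: lying flat, 74 mm outside diameter, 51 mm hole, 50 mm high, off-white with a cardboard core. Origin at the centre of its underside, on the disc. Rides loose in one of the bays (which one varies).
- can: loose metal can 66 mm in diameter, 78 mm high, standing in another bay. Origin at the centre of its underside.
- jar: loose white jar with black cap, 56 mm in diameter, 75 mm high, standing in another bay. Origin at the centre of its underside.
- carton: loose small cardboard carton 50 x 50 mm, 60 mm high, standing in another bay. Origin at the centre of its underside.
- pickbin: bystander: open cardboard bin 160 x 100 mm, 70 mm high, on the bench to the robot's left of the stand. Origin at the centre of its underside.
- mug: bystander: white mug 80 mm across, 90 mm high, on the bench to the right. Origin at the centre of its underside.
- parcel: bystander: closed cardboard parcel 150 x 110 mm, 80 mm high, on the bench to the right. Origin at the centre of its underside.
Not all that is in view belongs to the job. What is shaped like the tape but blue or purple is not meant.

How it is judged:
By the outcome, as a careful person would: the job done as asked, in the order asked, and still so for the second after the job is handed in, with the robot touching nothing.
It also fails if it takes over 54 s, if anything falls off the work surface, if the arm or the gripper's body presses on something with over 40 N, if the wrist force passes 120 N, or if a joint passes its speed limit or range.

## Robot

A 7-joint arm with a two-finger parallel gripper is mounted at the origin on the work surface. World frame = base frame: x ahead of the robot, y to its left, z up, the work surface at z = 0. Lengths are in m, angles in degrees, forces in N, time in s.
With the tool pointing down it reaches from about 0.425 to 0.875 m from the base axis. Payload 4.7 kg.
Tool frame: the origin (TCP) lies at the centre of the arm's flange, where the gripper is bolted on; the fingertips stand 182 mm ahead of it and the grasp point (between the pads) lies 164 mm ahead of it; z points along the fingers, y is the line along which they close (so a half turn about z gives the same grasp; the last joint's range is limited). The gripper opens to 87 mm and grips with 3 to 60 N. Pads are 19 mm wide; open, the fingers measure 117 mm over their backs; the gripper's body (75 mm by 190 mm) begins 51 mm behind the grasp point.
Start: joints at [75.808, 18.392, -4.016, 83.108, 1.295, 78.541, -3.26], TCP at [0.168, -0.628, 0.405] pointing down, gripper open.
Joint ranges: [-163.93, 163.93], [-17.29, 119.83], [-79.2, 71.16], [3.27, 140.29], [-89.18, 269.18], [5.43, 117.66], [-154.24, 154.24]. Speed limits (degrees/s): [147.25, 147.25, 180, 180, 180, 180, 180].

## Interface

Orientations are given as [roll, pitch, yaw] about the fixed x, y, z axes, in that order (R = Rz(yaw) Ry(pitch) Rx(roll)).
In Python, from cell import env gives the robot as it stands. The module is installed in compiled form; this text tells all that it offers.
- The arm moves only by the tool step_arm, never from a script. Its argument "steps" is one flat list of numbers, 5 for each row, row after row: the opening, from 0 (shut) to 1 (fully open), then the shift along the tool's x, y, z in mm, then the turn about the tool's z in degrees. In form: [grip, dx, dy, dz, roll, grip, dx, dy, dz, roll, ...]. A call has 1 to 12 rows; each row shifts and turns the commanded pose from where the row before left it, along the tool's axes as they then stand; what a row does not reach is not made up. A row lasts 1/8 s, in which the tool goes at most 62.5 mm and 10.7 degrees, less where a joint would pass 70% of its speed; a pose out of reach is approached as far as the arm can. A call with a gripper value outside its range is refused whole. The fingers move at their own pace and stop on an object; "grip_force" is the grip in N (left out, the last holds). Time passes only in rows, so rows that do not move let the fingers close. It gives the time, the measured TCP pose, the force, the opening and the grip force at its end, in the units of the state.
- env.get_obs(): the state, without advancing time (a new reading comes with each control period).
- env.read_camera(name): name is "scene" or "top"; returns a dict with "image" (480x640x3 uint8, red, green, blue), "camera_matrix" (3x3 intrinsics, pixels), "distortion" ([k1, k2, p1, p2, k3] as OpenCV has them; the pictures are not rectified), "R" (3x3) and "t" (3): a world point X has camera coordinates R X + t. Camera axes: x right, y down, z forward; pixel columns grow to the right and rows downward; lengths in m; the calibration is good to about 2 mm. A picture is of the moment at which its call begins. There is no depth.
- env.sign_off(): hands the job in; it is judged then, once.
The state is a dict: "time_s": time; "qpos": joint angles; "joint_velocities": joint speeds; "effort": joint torques, N m; "tool_pos": TCP position; "tool_rot": TCP orientation; "force": force on the tool from outside, world axes, zero at the start; "wrist_torque": the same for the moment, N m; "grip_width": finger opening in m; "grasp_force": force on a finger pad.
Only numpy, scipy, OpenCV 4.12 (cv2) and the standard library are available. Lean on these libraries where they do the work, as an engineer would, in place of code of your own. Each camera call takes 0.05 s, during which the arm holds its last target. There are 200 camera calls.

## Working session

There is one attempt and no reset: what is moved stays moved. The work goes in short steps, Python scripts to look and compute and a tool call to move; the robot and the scene stay as the last step left them, time stands still between calls to the robot, and variables do not carry over. Pictures are saved under pics/ and viewed, at most 10 in all, crops included, and the job is handed in when it is done.

Besides the shell and the picture viewer there is one more tool, called after "Call:" as name(argument=value, ...) on one line, values as JSON. step_arm: Moves the arm, as the interface text tells. Its arguments: {"type":"object","properties":{"steps":{"type":"array","items":{"type":"number"}},"grip_force":{"type":"number"}},"required":["steps"]}

```bash
mkdir -p pics
python3 - <<'E'
from cell import env
import cv2,numpy as np
o=env.get_obs();print({k:np.round(o[k],3) for k in('time_s','tool_pos','tool_rot','force','grip_width')})
for n in('scene','top'):
    c=env.read_camera(n);cv2.imwrite(f'pics/{n}0.png',c['image'][:,:,::-1]);np.savez(f'{n}.npz',**c)
    print(n,np.round(-c['R'].T@c['t'],3),c['R'].round(2).tolist(),c['camera_matrix'].round(0).tolist(),c['distortion'])
E
```

```text
{'time_s': np.float64(0.0), 'tool_pos': array([ 0.168, -0.628,  0.404]), 'tool_rot': array([-1.7989e+02,  5.0000e-03,  1.5002e+01]), 'force': array([-0.09 ,  0.416, -0.325]), 'grip_width': np.float64(0.087)}
scene [1.304 0.763 0.725] [[-0.74, 0.67, -0.0], [0.35, 0.38, -0.85], [-0.58, -0.63, -0.52]] [[521.0, 0.0, 322.0], [0.0, 521.0, 242.0], [0.0, 0.0, 1.0]] [0.01842369 0.         0.         0.         0.        ]
top [ 0.466 -0.031  1.355] [[-0.02, -1.0, -0.0], [-1.0, 0.02, -0.09], [0.09, 0.0, -1.0]] [[474.0, 0.0, 323.0], [0.0, 474.0, 240.0], [0.0, 0.0, 1.0]] [-0.01455015  0.          0.          0.          0.        ]
```

View pics/top0.png

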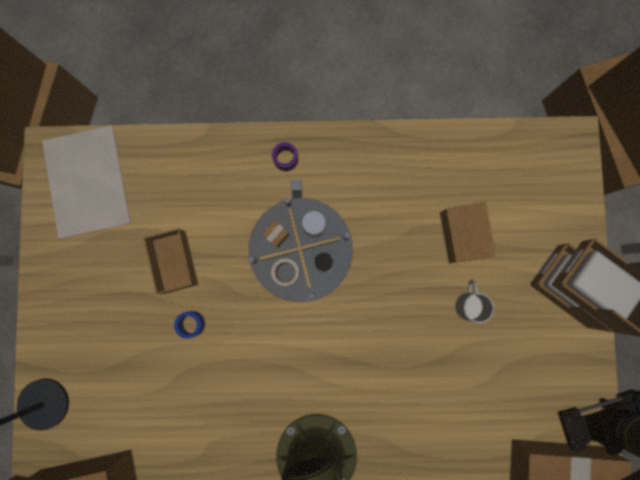

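View pics/scene0.png

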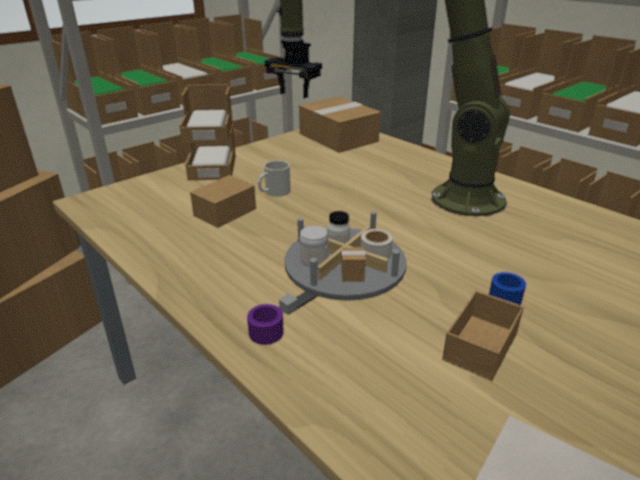

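The top picture shows the turntable centred near (300,249), with posts at about (289,203), (346,238), (311,296) and (254,261). The stop block is at (297,188), so the front points away from the robot.

There are three ring candidates: off-white (285,272) on the disc, blue (190,324) on the bench and purple (285,156) on the bench. The off-white one is the tape. I'll confirm it in a crop.

```bash
cat > h.py <<'E'
import cv2,numpy as np
def ray(c,uv,z):
    p=cv2.undistortPoints(np.array(uv,float).reshape(-1,1,2),c['camera_matrix'],c['distortion'])[:,0]
    d=np.c_[p,np.ones(len(p))]@c['R']; o=-c['R'].T@c['t']
    return (o+d*((z-o[2])/d[:,2])[:,None])[:,:2]
def pix(c,X):
    return cv2.projectPoints(np.array(X,float).reshape(-1,1,3),cv2.Rodrigues(c['R'])[0],c['t'],c['camera_matrix'],c['distortion'])[0][:,0]
def crop(c,name,x0,y0,x1,y1,k):
    cv2.imwrite(name,cv2.resize(c['image'][y0:y1,x0:x1,::-1],None,fx=k,fy=k,interpolation=cv2.INTER_CUBIC))
E
python3 - <<'E'
from h import *
c=dict(np.load('top.npz'))
crop(c,'pics/crop0.png',235,140,365,310,3.5)
im=c['image'];hsv=cv2.cvtColor(im,cv2.COLOR_RGB2HSV)
m=((hsv[...,1]<60)&(hsv[...,2]>40)).astype(np.uint8);w=np.zeros_like(m);w[175:310,240:360]=1;m*=w
cs=sorted(cv2.findContours(m,cv2.RETR_EXTERNAL,cv2.CHAIN_APPROX_NONE)[0],key=cv2.contourArea)[-3:]
for k in cs: print(cv2.contourArea(k),cv2.boundingRect(k),cv2.fitEllipse(k) if len(k)>5 else '')
k=cs[-1][:,0]; k=k[k[:,1]>205]; e=cv2.fitEllipse(k); ctr=ray(c,e[0],.05)[0];print(e,ctr)
r=np.linalg.norm(ray(c,k,.05)-ctr,axis=1);print('r',np.percentile(r,[5,50,95]))
for n,uv,z in [('block',(297,185),.03),('posts',[(289,203),(346,238),(311,296),(254,261)],.115),('tape',(285,272),.1)]:
    P=ray(c,uv,z)-ctr;print(n,P.round(3).tolist(),np.hypot(*P.T),np.degrees(np.arctan2(P[:,1],P[:,0])))
E
```

```text
8471.0 (249, 180, 104, 122) ((299.9435729980469, 246.8153839111328), (100.69841766357422, 111.72229766845703), 176.869873046875)
((300.1251220703125, 249.505615234375), (102.49807739257812, 103.06149291992188), 55.97808837890625) [0.56485279 0.03372824]
r [0.13981342 0.14164096 0.14376447]
block [[0.185, 0.008]] [0.1853746] [2.34353503]
posts [[0.119, 0.025], [0.023, -0.124], [-0.127, -0.03], [-0.033, 0.118]] [0.12152638 0.1262748  0.13000905 0.1224414 ] [  11.73344251  -79.355018   -166.68802101  105.64095187]
tape [[-0.063, 0.038]] [0.07343539] [148.60784463]
```

View pics/crop0.png

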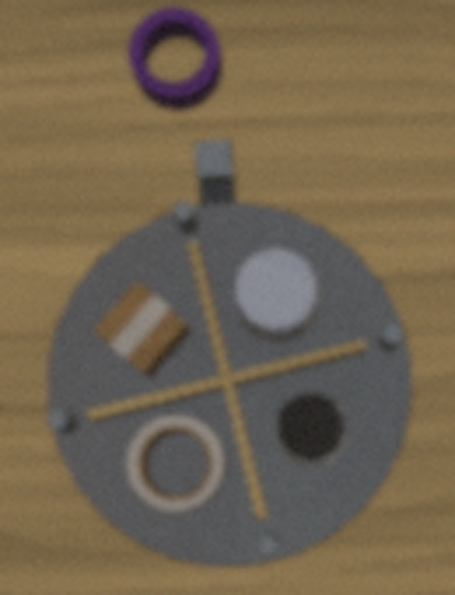

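The crop confirms it: the off-white ring with a cardboard core at top-view pixel (285,272) is the tape. The purple ring near (285,156) is a decoy. Partition ends in the crop are (193,240)–(263,520) and (90,415)–(367,345), and the block's top is at (214.5,159.5).

Run:
```python
from h import *
c=dict(np.load('top.npz'))
f=lambda x,y:(235+x/3.5-.36,140+y/3.5-.36)
a=lambda P:np.degrees(np.arctan2(P[...,1],P[...,0]))
p=ray(c,[f(193,240),f(263,520),f(90,415),f(367,345)],.085)
print('part',a(p[0]-p[1]),a(p[2]-p[3]),np.linalg.norm(p[0]-p[1]),np.linalg.norm(p[2]-p[3]),p[:2].mean(0),p[2:].mean(0))
ctr=ray(c,(300.1,249.5),.05)[0]
q=ray(c,[f(184,213),f(392,334),f(268,543),f(62,416)],.115);print('posts',q.mean(0),a(q-q.mean(0)),np.linalg.norm(q-ctr,axis=1))
b=ray(c,f(214.5,159.5),.03)[0];print('block',b,b-ctr,a(b-ctr),ctr)
t=ray(c,f(175,463),.1)[0];print('tape',t,a(t-ctr),np.linalg.norm(t-ctr))
```

```text
part 13.272363124258197 103.25400259630175 0.22238043553051093 0.21911299683003896 [0.56656573 0.03309097] [0.56574111 0.03232422]
posts [0.56661636 0.03250287] [  13.86416153  -76.79052912 -166.82051384  102.84592516] [0.12913233 0.12978203 0.12713572 0.12494829]
block [0.74951638 0.04436484] [0.18464687 0.01056747] 3.2755050750586023 [0.56486951 0.03379737]
tape [0.50237874 0.07292976] 147.94475675795786 0.07373221992080045
```

Call:
step_arm(steps=[0, 30, -17, 0, 0, 0, 40, -23, 0, 0, 0, 42, -24, 0, 0, 0, 42, -24, 0, 0, 0, 42, -24, 0, 0, 0, 42, -24, 0, 0, 0, 42, -24, 0, 0, 0, 42, -24, 0, 0, 0, 42, -24, 0, 0, 0, 30, -17, 0, 0, 0, 12, -7, 0, 0, 0, 0, 0, 0, 0], grip_force=20)

```text
time_s: 1.6
tool_pos: [0.5004, -0.2986, 0.4044]
tool_rot: [-180.0, 0.0, 15.1]
force: [-0.4, 0.4, 0.3]
grip_width: 0.0007
grasp_force: 0.0
```

Call:
step_arm(steps=[0, 8, -30, 0, 0, 0, 12, -44, 0, 0, 0, 12, -44, 0, 0, 0, 12, -44, 0, 0, 0, 12, -44, 0, 0, 0, 12, -44, 0, 0, 0, 12, -44, 0, 0, 0, 12, -44, 0, 0, 0, 12, -44, 0, 0, 0, 8, -32, 0, 0, 0, 3, -16, 0, 0, 0, 0, 0, 0, -8])

```text
time_s: 3.1
tool_pos: [0.5002, 0.1458, 0.4046]
tool_rot: [180.0, 0.0, 23.2]
force: [0.0, 0.1, 0.8]
grip_width: 0.0005
grasp_force: 0.0
```

Call:
step_arm(steps=[0, 0, 0, 0, -10, 0, 0, 0, 0, -10, 0, 0, 0, 0, -10, 0, 0, 0, 0, -10, 0, 0, 0, 0, -10, 0, 0, 0, 0, -10, 0, 0, 0, 0, -10, 0, 0, 0, 0, -10, 0, 0, 0, 0, -10, 0, 0, 0, 0, -7, 0, 0, 0, 0, 0])

```text
time_s: 4.47
tool_pos: [0.5006, 0.1442, 0.4045]
tool_rot: [-180.0, 0.1, 119.7]
force: [0.5, -0.3, -0.6]
grip_width: 0.0003
grasp_force: 0.0
```

Call:
step_arm(steps=[0, 3, 0, 20, 0, 0, 0, 0, 30, 0, 0, 0, 0, 30, 0, 0, 0, 0, 25, 0, 0, 0, 0, 17, 0, 0, 0, 0, 10, 0, 0, 0, 0, 6, 0, 0, 0, 0, 0, 0])

```text
time_s: 5.48
tool_pos: [0.4987, 0.149, 0.2668]
tool_rot: [180.0, 0.0, 120.0]
force: [0.2, -0.6, -0.2]
grip_width: 0.0009
grasp_force: 0.0
```

Run:
```python
from h import *
from cell import env
c=env.read_camera('scene');crop(c,'pics/s1.png',240,140,440,310,4)
```

```text
(no output)
```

View pics/s1.png

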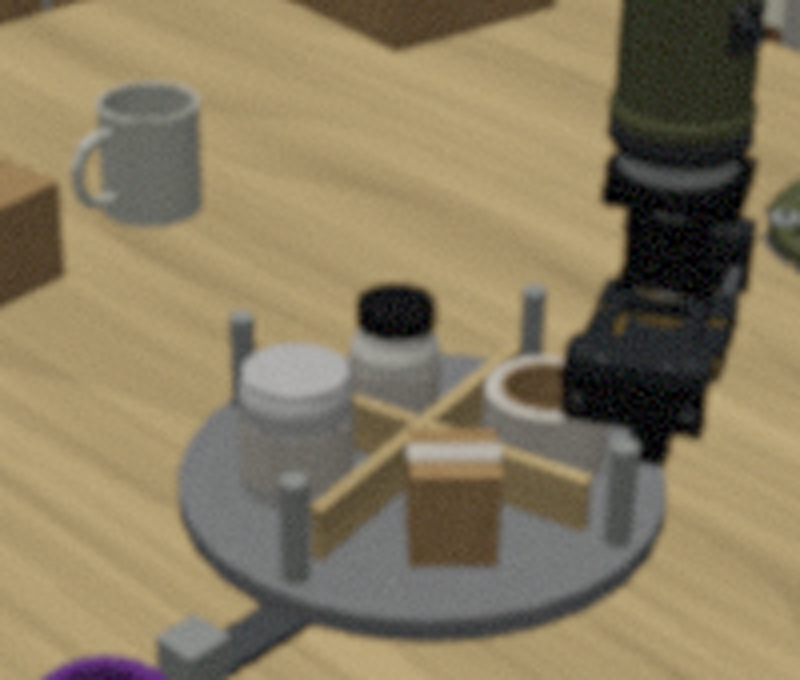

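The finger stands behind the left post (crop 623,480), clear of the tape and carton. Next I push clockwise along the arc.

Call:
step_arm(steps=[0, -0.1, 4.6, 0, 2, 0, -0.2, 7, 0, 3, 0, -0.2, 7, 0, 3, 0, -0.3, 9.3, 0, 4, 0, -0.5, 11.6, 0, 5, 0, -0.5, 11.6, 0, 5, 0, -0.5, 11.6, 0, 5, 0, -0.5, 11.6, 0, 5, 0, -0.5, 11.6, 0, 5, 0, -0.3, 9.3, 0, 4, 0, -0.2, 7, 0, 3, 0, 0, 0, 0, 0])

```text
time_s: 7.02
tool_pos: [0.598, 0.1629, 0.2674]
tool_rot: [179.9, -0.0, 76.0]
force: [0.0, 0.4, -0.7]
grip_width: 0.0008
grasp_force: 0.0
```

Run:
```python
from h import *
from cell import env
o=env.get_obs();p=o['tool_pos'];print(p,np.degrees(np.arctan2(p[1]-.033,p[0]-.566)),np.hypot(p[1]-.033,p[0]-.566),o['tool_rot'],o['force'],o['qpos'].round(0))
c=env.read_camera('scene');crop(c,'pics/s2.png',240,140,440,310,3)
```

```text
[0.59803012 0.16286385 0.26738915] 76.1448818335364 0.13375555557376226 [ 1.79927951e+02 -2.48349483e-02  7.60023950e+01] [ 0.01912123  0.41038993 -0.6811762 ] [ 12.  25. -37.  96.  16.  65. -44.]
```

View pics/s2.png

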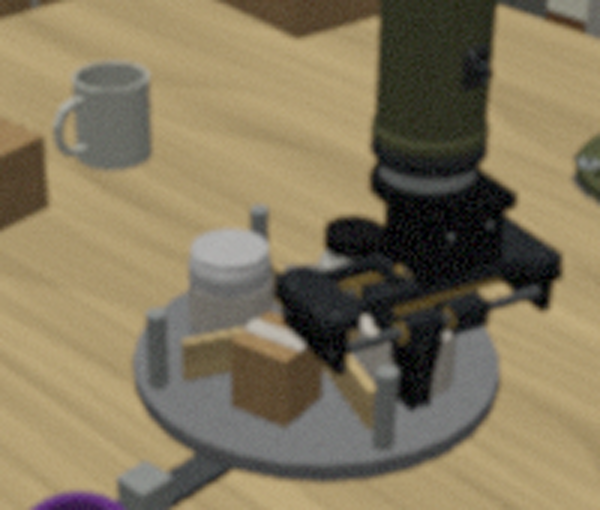

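Call:
step_arm(steps=[0, -0.2, 7, 0, 3, 0, -0.3, 9.3, 0, 4, 0, -0.5, 11.6, 0, 5, 0, -0.5, 11.6, 0, 5, 0, -0.5, 11.6, 0, 5, 0, -0.5, 11.6, 0, 5, 0, -0.5, 11.6, 0, 5, 0, -0.5, 11.6, 0, 5, 0, -0.5, 11.6, 0, 5, 0, -0.3, 9.3, 0, 4, 0, -0.2, 7, 0, 3, 0, 0, 0, 0, 0])

```text
time_s: 8.57
tool_pos: [0.684, 0.0938, 0.267]
tool_rot: [180.0, -0.0, 27.0]
force: [-1.4, -0.8, 0.3]
grip_width: 0.0004
grasp_force: 0.0
```

```bash
cat > st.py <<'E'
from h import *
from cell import env
o=env.get_obs();p=o['tool_pos'];print(p,np.degrees(np.arctan2(p[1]-.033,p[0]-.566)),np.hypot(p[1]-.033,p[0]-.566),o['tool_rot'],o['force'],o['qpos'].round(0))
E
python3 st.py
```

```text
[0.68401652 0.09376341 0.26697265] 27.2426722498625 0.1327406870167092 [ 1.79969114e+02 -1.08572930e-02  2.70331789e+01] [-1.37268193 -0.82447339  0.3001429 ] [  8.  31. -25.  85.  14.  67. -82.]
```

Call:
step_arm(steps=[0, -0.2, 7, 0, 3, 0, -0.3, 9.3, 0, 4, 0, -0.4, 11.6, 0, 5, 0, -0.4, 11.6, 0, 5, 0, -0.4, 11.6, 0, 5, 0, -0.4, 11.6, 0, 5, 0, -0.4, 11.6, 0, 5, 0, -0.4, 11.6, 0, 5, 0, -0.4, 11.6, 0, 5, 0, -0.2, 7, 0, 3, 0, -0.1, 4.6, 0, 2, 0, 0, 0, 0, 0])

```text
time_s: 10.07
tool_pos: [0.691, -0.0117, 0.2668]
tool_rot: [180.0, 0.0, -19.9]
force: [-0.5, 0.4, 0.1]
grip_width: 0.0007
grasp_force: 0.1
```

```bash
python3 st.py
python3 - <<'E'
from h import *
from cell import env
c=env.read_camera('top');np.savez('top1.npz',**c);crop(c,'pics/t1.png',235,140,365,310,3.5)
E
```

```text
[ 0.69095948 -0.01168265  0.2668148 ] -19.675888879018643 0.13270799224157348 [ 1.79984073e+02  3.15101956e-03 -1.99479008e+01] [-0.50374758  0.37184025  0.06358515] [  10.   29.  -15.   85.    8.   67. -116.]
```

View pics/t1.png

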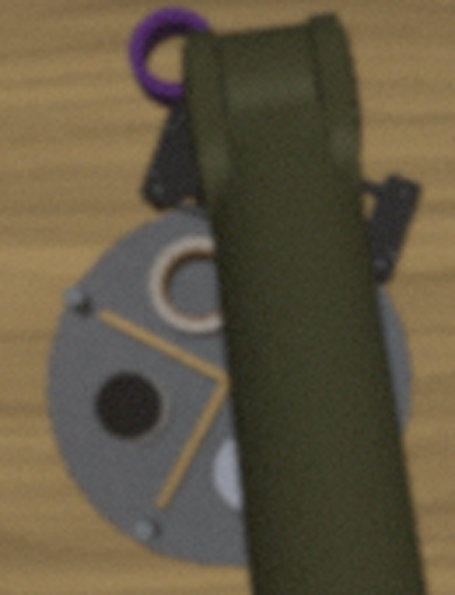

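The picture shows the tape at crop (200,285), nearly at the front. Partition ends are at (103,313) and (163,503), and posts at (77,298) and (147,529).

```bash
cat > m.py <<'E'
from h import *
def go(fn,ends,posts):
    c=dict(np.load(fn));f=lambda p:(235+p[0]/3.5-.36,140+p[1]/3.5-.36)
    for z,L in((.085,ends),(.115,posts)):
        P=ray(c,[f(p) for p in L],z)-[.566,.033];print(np.degrees(np.arctan2(P[:,1],P[:,0])),np.hypot(*P.T))
    print('want 48.6 138.6 -131.4 -41.4')
E
python3 -c "
from m import *
go('top1.npz',[(103,313),(163,503)],[(77,298),(147,529)])"
```

```text
[ 60.92961594 151.56881468] [0.10934925 0.10629635]
[ 61.19355826 151.97260342] [0.12707444 0.12764898]
want 48.6 138.6 -131.4 -41.4
```

Call:
step_arm(steps=[0, -0.2, 7, 0, 3, 0, -0.2, 7, 0, 3, 0, -0.1, 4.6, 0, 2, 0, -0.1, 3.5, 0, 1.5, 0, 0, 2.3, 0, 1, 0, 0, 0, 0, 0, 0, 0, -4, 0, 0, 0, 0, -8, 0, 0, 0, 0, 0, -30, 0, 0, 0, 0, -50, 0, 0, 0, 0, -50, 0, 0, 0, 0, 0, 0])

```text
time_s: 11.62
tool_pos: [0.6881, -0.0225, 0.4028]
tool_rot: [-179.7, -0.5, -30.5]
force: [-0.4, -0.1, 0.2]
grip_width: 0.0008
grasp_force: 0.0
```

```bash
python3 st.py
```

```text
[ 0.68806056 -0.02253225  0.40276799] -24.463470350710484 0.13409925794494004 [-179.71471009   -0.50227576  -30.46359608] [-0.42639421 -0.0563675   0.20124052] [   9.   23.  -13.   77.    5.   80. -124.]
```

Call:
step_arm(steps=[0, -2, 25, 0, 0, 0, -2.5, 40, 0, 0, 0, -2.5, 45, 0, 0, 0, -2.5, 45, 0, 0, 0, -2.5, 45, 0, 0, 0, -2.5, 45, 0, 0, 0, -2.5, 45, 0, 0, 0, -2, 30, 0, 0, 0, -2, 17, 0, 0, 0, 0, 0, 0, 0])

```text
time_s: 12.88
tool_pos: [0.4973, -0.3036, 0.3963]
tool_rot: [180.0, 0.0, -30.6]
force: [-0.2, 0.8, 0.1]
grip_width: 0.0003
grasp_force: 0.0
```

Run:
```python
from h import *
from cell import env
c=env.read_camera('top');np.savez('top2.npz',**c);crop(c,'pics/t2.png',235,140,365,310,3.5)
```

```text
(no output)
```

View pics/t2.png

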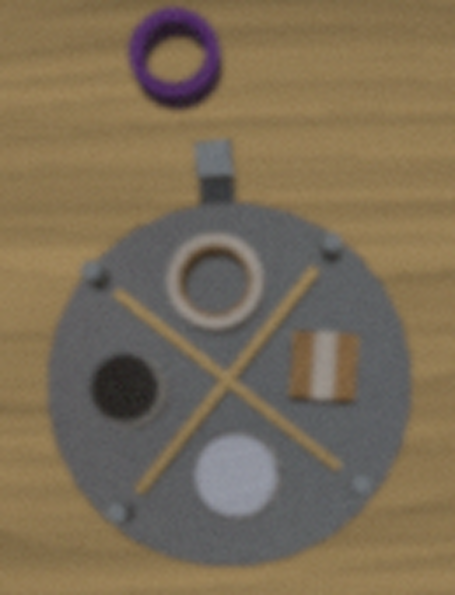

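Tape is at crop (215,281), block top at (214,157). Partition ends are (117,291), (341,467), (317,269) and (139,491). I'll measure the remaining error, refining the partition lines with a colour mask.

Run:
```python
from m import *
go('top2.npz',[(117,291),(341,467),(317,269),(139,491)],[(96,272),(331,245),(362,484),(118,511)])
A=lambda d:np.degrees(np.arctan2(d[1],d[0]))
from itertools import product
for fn,a0 in(('top.npz',13.3),('top2.npz',50.5)):
    c=dict(np.load(fn));im=c['image'];h=cv2.cvtColor(im,cv2.COLOR_RGB2HSV).astype(float)
    v,u=np.mgrid[195:305,245:358];uv=np.c_[u.ravel(),v.ravel()]
    P=ray(c,uv,.085)-[.566,.033];s=h[v.ravel(),u.ravel(),1]
    for k in(0,90):
        a,off=a0+k,0
        for _ in range(6):
            d=np.array([np.cos(np.radians(a)),np.sin(np.radians(a))]);n=np.array([-d[1],d[0]])
            t,e=P@d,P@n-off
            w=np.where((abs(t)<.105)&(abs(t)>.02)&(abs(e)<.009),np.clip(s-60,0,None),0)
            b,o=np.polyfit(t,e,1,w=np.sqrt(w));a+=np.degrees(b);off+=o
        print(fn,'partition',round(a,2),'offset mm',round(off*1e3,2))
    # block top: bright grey blob
    g=h[180:192,290:305];V=g[...,2];print(np.round(V).astype(int).tolist() if fn=='top2.npz' else '')
c=dict(np.load('top2.npz'));t=ray(c,(235+215/3.5-.36,140+281/3.5-.36),.1)[0]-[.566,.033];print('tape',A(t),np.hypot(*t))
```

```text
[  50.40725437 -128.63246851  -39.60668151  140.68087769] [0.10988524 0.10954541 0.10965498 0.10864341]
[  50.20794011  -39.38391193 -129.23714337  140.55014049] [0.12615805 0.12709373 0.12969733 0.12820215]
want 48.6 138.6 -131.4 -41.4
top.npz partition 13.53 offset mm 0.56
top.npz partition 103.49 offset mm 0.22

top2.npz partition 50.78 offset mm 0.52
top2.npz partition 140.81 offset mm -0.13
[[135, 128, 123, 124, 124, 120, 123, 124, 123, 116, 116, 131, 145, 147, 146], [129, 118, 116, 112, 118, 116, 118, 121, 120, 113, 113, 127, 141, 148, 151], [133, 119, 117, 114, 120, 121, 119, 121, 121, 113, 113, 124, 142, 146, 149], [135, 122, 119, 117, 118, 123, 121, 121, 120, 111, 109, 123, 141, 150, 149], [134, 121, 116, 120, 118, 124, 117, 119, 115, 116, 108, 123, 140, 144, 147], [134, 116, 116, 122, 117, 120, 117, 118, 118, 115, 109, 117, 136, 141, 147], [131, 116, 117, 119, 120, 120, 117, 119, 118, 116, 112, 116, 131, 141, 143], [127, 114, 117, 119, 118, 117, 119, 117, 116, 118, 111, 117, 131, 140, 141], [124, 113, 114, 116, 116, 117, 119, 117, 118, 117, 112, 118, 127, 136, 142], [130, 111, 105, 108, 105, 104, 107, 105, 101, 104, 102, 112, 124, 135, 140], [129, 111, 95, 87, 82, 80, 77, 77, 74, 72, 79, 95, 121, 133, 141], [134, 113, 84, 67, 62, 60, 58, 60, 58, 58, 64, 87, 110, 135, 142]]
tape 6.2197631268676155 0.07485825175980346
```

Run:
```python
from h import *
from cell import env
c=dict(np.load('top2.npz'));ctr=np.array([.5657,.0334])
hsv=cv2.cvtColor(c['image'],cv2.COLOR_RGB2HSV)
S=hsv[...,1].astype(float)
print(S[176:200,286:309].astype(int)[::3].tolist())
m=((S<60)).astype(np.uint8)
# row midpoints of the block: top face rows 181-188 at z=.03
for v in range(180,189):
    u=np.where(m[v,285:310])[0]+285; p=ray(c,(( u.min()+u.max())/2,v),.03)[0]; print(v,u.min(),u.max(),p.round(4),np.degrees(np.arctan2(*(p-ctr)[::-1])).round(2))
s=env.read_camera('scene');np.savez('scene2.npz',**s)
# predicted block top corners for front angles, to compare in scene crop
for a in(3,6):
    r=np.radians(a);R=np.array([[np.cos(r),-np.sin(r)],[np.sin(r),np.cos(r)]])
    q=np.array([[.2,-.015],[.2,.015],[.17,.015],[.17,-.015]])@R.T+ctr
    print(a,((pix(s,np.c_[q,[.03]*4])-[260,260])*8).round().tolist())
crop(s,'pics/s3.png',260,260,340,330,8)
```

```text
[[108, 109, 111, 107, 111, 109, 111, 111, 111, 110, 114, 107, 108, 106, 109, 106, 111, 108, 107, 108, 110, 105, 105], [106, 107, 111, 106, 104, 94, 95, 91, 87, 86, 78, 76, 73, 75, 88, 103, 110, 106, 108, 108, 107, 109, 109], [109, 109, 107, 95, 59, 17, 13, 9, 17, 15, 13, 17, 19, 11, 20, 76, 104, 110, 110, 103, 112, 105, 108], [109, 110, 105, 103, 69, 22, 11, 21, 15, 17, 22, 24, 19, 13, 12, 59, 99, 110, 109, 106, 114, 113, 106], [104, 103, 106, 107, 82, 34, 2, 18, 13, 15, 21, 22, 17, 17, 7, 39, 86, 107, 108, 112, 109, 107, 114], [113, 106, 108, 112, 99, 86, 55, 11, 12, 4, 18, 13, 18, 4, 28, 79, 97, 108, 108, 109, 110, 114, 109], [112, 104, 109, 110, 106, 93, 58, 12, 9, 13, 16, 16, 8, 21, 15, 55, 91, 104, 110, 110, 109, 112, 109], [109, 107, 108, 110, 105, 97, 62, 26, 7, 8, 4, 11, 11, 4, 4, 30, 63, 86, 89, 84, 95, 97, 98]]
180 292 300 [0.7646 0.044 ] 3.05
181 291 300 [0.7617 0.0454] 3.51
182 290 300 [0.7588 0.0469] 4.0
183 291 300 [0.7559 0.0455] 3.64
184 291 300 [0.753  0.0455] 3.71
185 291 301 [0.7501 0.0441] 3.34
186 291 301 [0.7472 0.0442] 3.4
187 291 301 [0.7444 0.0442] 3.46
188 291 301 [0.7415 0.0442] 3.53
3 [[138.0, 311.0], [212.0, 360.0], [294.0, 311.0], [220.0, 264.0]]
6 [[162.0, 329.0], [241.0, 375.0], [319.0, 323.0], [240.0, 279.0]]
```

View pics/s3.png

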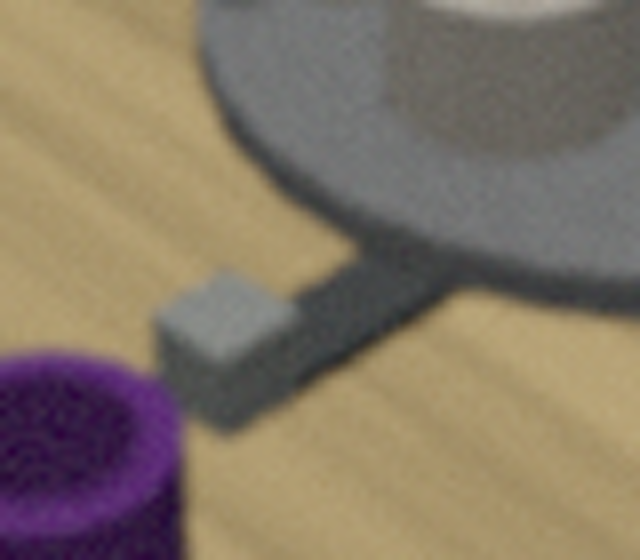

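The front is at about 3.8° (top and scene views agree). The tape bay is at about 5.8°, so another 2° clockwise is needed. I'll go back the way I came and nudge.

Call:
step_arm(steps=[0, 2, -17, 0, 0, 0, 2, -30, 0, 0, 0, 2.5, -45, 0, 0, 0, 2.5, -45, 0, 0, 0, 2.5, -45, 0, 0, 0, 2.5, -45, 0, 0, 0, 2.5, -45, 0, 0, 0, 2.5, -40, 0, 0, 0, 2, -25, 0, 0, 0, 0, 0, 0, 0, 0, 0, 0, 0, 0])

```text
time_s: 14.35
tool_pos: [0.6866, -0.0231, 0.3965]
tool_rot: [180.0, 0.0, -30.5]
force: [0.9, -0.6, -1.0]
grip_width: 0.0002
grasp_force: 0.0
```

```bash
python3 st.py
```

```text
[ 0.6865909  -0.02311471  0.39654558] -24.954027831865986 0.13300761618370704 [ 1.79952214e+02  1.31498279e-02 -3.04677610e+01] [ 0.93110502 -0.59780165 -0.99397093] [  10.   24.  -14.   77.    6.   80. -125.]
```

Descend, then stop just before contact.

Call:
step_arm(steps=[0, 0, 0, 20, 0, 0, 0, 0, 30, 0, 0, 0, 0, 30, 0, 0, 0, 0, 25, 0, 0, 0, 0, 15, 0, 0, 0, 0, 9, 0, 0, 0, 4, 0, 0, 0, 0, 4, 0, 0, 0, 0, 0, 0, 0])

```text
time_s: 15.48
tool_pos: [0.6829, -0.031, 0.2688]
tool_rot: [-180.0, -0.1, -30.6]
force: [-0.2, -0.8, -0.1]
grip_width: 0.0007
grasp_force: 0.0
```

```bash
python3 st.py
```

```text
[ 0.68287316 -0.03100783  0.26880012] -28.70816353486372 0.13325291333881575 [-1.79984975e+02 -9.72921864e-02 -3.05512558e+01] [-0.1537106  -0.79005184 -0.10279631] [  10.   28.  -14.   86.    7.   66. -125.]
```

Call:
step_arm(steps=[0, 0, 2.5, 0, 0, 0, 0, 2.5, 0, 0.5, 0, 0, 2, 0, 0.5, 0, 0, 1.2, 0, 0.5, 0, 0, 0, 0, 0, 0, 0, 0, 0, 0])

```text
time_s: 16.23
tool_pos: [0.6786, -0.0372, 0.2679]
tool_rot: [-180.0, -0.0, -32.0]
force: [1.2, 1.1, 1.2]
grip_width: 0.0002
grasp_force: 0.7
```

```bash
python3 st.py
```

```text
[ 0.67857998 -0.03719689  0.26787085] -31.94473963745907 0.1326719821284767 [-1.79997352e+02 -8.18088885e-03 -3.19896514e+01] [1.20739992 1.12461277 1.19539559] [  11.   28.  -13.   87.    7.   66. -126.]
```

Call:
step_arm(steps=[0, 0, -4, 0, 0, 0, 0, -8, 0, 0, 0, 0, 0, -30, 0, 0, 0, 0, -50, 0, 0, 0, 0, -45, 0, 0, -2, 25, 0, 0, 0, -2.5, 40, 0, 0, 0, -2.5, 45, 0, 0, 0, -2.5, 45, 0, 0, 0, -2.5, 45, 0, 0, 0, -2.5, 45, 0, 0, 0, -2.5, 45, 0, 0])

```text
time_s: 17.73
tool_pos: [0.5161, -0.2649, 0.3928]
tool_rot: [180.0, -0.0, -32.0]
force: [2.1, 0.1, 0.1]
grip_width: 0.0008
grasp_force: 0.0
```

Call:
step_arm(steps=[0, -2, 30, 0, 0, 0, -2, 17, 0, 0, 0, 0, 0, 0, 0, 0, 0, 0, 0, 0])

```text
time_s: 18.23
tool_pos: [0.4897, -0.3002, 0.3927]
tool_rot: [-179.9, 0.0, -31.9]
force: [-0.1, 0.1, 0.8]
grip_width: 0.0004
grasp_force: 0.0
```

Run:
```python
from h import *
from cell import env
c=env.read_camera('top');np.savez('top3.npz',**c);crop(c,'pics/t3.png',235,140,365,310,3.5)
h=cv2.cvtColor(c['image'],cv2.COLOR_RGB2HSV).astype(float)
v,u=np.mgrid[195:305,245:358];P=ray(c,np.c_[u.ravel(),v.ravel()],.085)-[.5657,.0334];s=h[v.ravel(),u.ravel(),1]
for a in(49.,139.):
    off=0
    for _ in range(6):
        d=np.array([np.cos(np.radians(a)),np.sin(np.radians(a))]);n=np.array([-d[1],d[0]])
        t,e=P@d,P@n-off
        w=np.where((abs(t)<.105)&(abs(t)>.02)&(abs(e)<.009),np.clip(s-60,0,None),0)
        b,o=np.polyfit(t,e,1,w=np.sqrt(w));a+=np.degrees(b);off+=o
    print('partition',round(a,2),round(off*1e3,2))
```

```text
partition 49.28 0.02
partition 139.28 -0.01
```

View pics/t3.png

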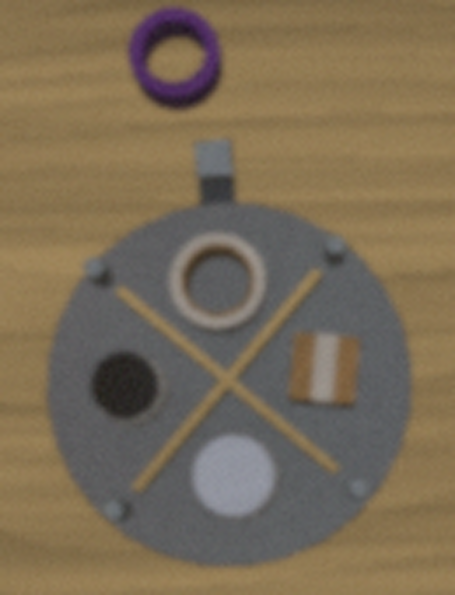

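The bay now points at 4.3° and the front is at about 3.8°, which is within measurement error. The tape is at crop (217,281), below the block at (214,157). The goods are undisturbed and the hand is clear, so I'm handing in.

```bash
python3 -c "
from cell import env
print(env.sign_off())"
```

```text
the job is handed in; nothing more can be done
None
```

The job is handed in: the roll of tape faces the front, within about 0.5° of the stop block by my camera measurement, with the turntable at rest, the goods and bench items untouched, and the hand clear, after about 18 s of the 54 s allowed.

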